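# Shut the dish viewer and index its filter wheel to the third stop

## Task

A culture dish has been loaded into the small dish viewer on the bench: close the viewer's lid fully, then grip its indexing knob and turn it clockwise (seen from above) from the home stop, counting the clicks, to the third stop after home, without going on past it. Finish with the knob settled in that third stop and still held in the gripper: do not let go. Leave the other things on the bench where they are.

Things in the scene. Friction and masses are not known exactly. Their poses are not given: they have to be found in the camera images.
- viewer: Dish viewer: low beige box fixed to the bench, 150 (x) x 280 (y) x 70 high. Origin: centre of its underside; its front is its -x, roughly toward the robot; z up. Left half (+y): dish chamber, open at the top, with a hinged lid. Right half (-y): flat deck 70 high with a round metal dial plate (92 across, 3 thick) and the knob. Seven dark ticks mark the stops; the long one at the front is home.
- lid (a joint): Lid angle, rad: 0 shut flat, grows as it opens upward; starts at 0.9 to 1.35. Grey frame with clear pane, 150 from hinge to front edge (plus a 12 mm thumb tab), 132 wide, 8 thick. Hinged on the chamber's far (viewer +x) edge; raised, its outer face looks away from the robot. Stiff hinge: it stays where it is left and must be pushed all the way down (at most 0.3 N m).
- lid_hinge (a point): Point on the lid's hinge axis, half-way along the lid's width, at the lid's underside, 71 mm above the bench. The axis runs along the viewer's y. Does not move with the lid.
- lid_edge (a point): Point on the lid's outer face (its top when shut), in the middle of its width, 128 mm from the hinge axis and 22 mm short of the front edge: a good place to push. Moves with the lid; 79 mm above the bench when shut.
- knob: Black indexing knob: round skirt 48 across, 8 thick, carrying an upright bar 44 long x 14 wide x 36 high. Origin on its vertical axis, 73 above the bench, at viewer x 0, y -70. Bar along the knob's x, white pointer line at its -x end. Starts at home: axes parallel to the viewer's, pointer to the front. Turns clockwise from above, 0 to 144 degrees, a click stop every 24 degrees; third stop = 72.
- knob_grip (a point): On the knob's axis, 105 above the bench, 24 above the skirt, 12 below the bar's top: grip the bar here across its 14 mm width (the knob's y). Feel: in the first half of each 24 degree step the knob resists (about 0.2 N m at most), in the second half it pulls itself on about as hard into the next stop, where the torque is about nil; it rests in the stops by itself.
- knob_pointer (a point): Pointer end of the bar's top, 22 mm from the knob's axis, 117 mm above the bench. Moves round with the knob.
- marker: Bystander: marker pen, 135 x 17 x 16, lying on the bench.
- spare_dishes: Bystander: two culture dishes, one on the other, 59 across, 30 high, standing on the bench.
- dropper: Bystander: small white bottle with white cap, 36 across, 70 high, standing on the bench.

How it is judged (in metres and radians):
On the way, in this order (a step that is already met when the one before it is completed fails the run):
1. the lid is shut, the knob still at home (value of joint lid below 0.04 rad and y of knob_pointer in the frame of viewer below -0.0647 m), for 0.2 s.
2. the gripper has the knob and has turned it to the first stop (contact force between the fingers and knob above 1 N and y of knob_pointer in the frame of viewer above -0.0637 m).
At the end, for the whole second after the job is handed in: The lid is shut (within 0.04 rad); the knob is at the third stop, 72 degrees clockwise from home, within about 6.5 degrees, and still; the fingers still grip it (more than 2 N) (value of joint lid below 0.04 rad and x of knob_pointer in the frame of viewer between -0.0092 and -0.0044 m and y of knob_pointer in the frame of viewer above -0.06 m and angular speed of knob below 0.15 rad/s and contact force between the fingers and knob above 2 N); the arm keeps its last pose, push and grip.
It fails at once if the knob is turned while the lid is open (value of joint lid above 0.1 rad and y of knob_pointer in the frame of viewer above -0.0647 m).
It fails at once if the knob is turned past the third stop, over the hump toward the fourth (more than 86 degrees) (x of knob_pointer in the frame of viewer above -0.0015 m).
It fails at once if the marker, the spare dishes or the small bottle is pushed more than 30 mm from its place (distance of any of marker, spare_dishes, dropper from where it was at the start of the episode above 0.03 m).
It also fails if it takes over 69 s, if anything falls off the work surface, if the arm or the gripper's body presses on something with over 40 N, if the wrist force passes 120 N, or if a joint passes its speed limit or range.

## Robot

A 7-joint arm with a two-finger parallel gripper is mounted at the origin on a cart in front of the work surface, level with it; the furniture and walls round the work are solid. World frame = base frame: x ahead of the robot, y to its left, z up, the work surface at z = 0. Lengths are in mm, angles in rad, forces in N, time in s.
With the tool pointing down it reaches from about 400 to 900 mm from the base axis. Payload 5.6 kg.
Tool frame: the origin (TCP) lies midway between the tips of the shut fingers; the grasp point (between the pads) lies 19 mm behind it; z points along the fingers, y is the line along which they close (so a half turn about z gives the same grasp; the last joint's range is limited). The gripper opens to 92 mm and grips with 3 to 60 N. Pads are 20 mm wide; open, the fingers measure 128 mm over their backs; the gripper's body (75 mm by 189 mm) begins 69 mm behind the grasp point.
Start: joints at [1.096, 0.468, -0.012, 1.603, 0.006, 1.071, -0.056], TCP at [271.99, -590.365, 214.592] pointing down, gripper open.
Joint ranges: [-2.53, 2.53], [-0.31, 2.02], [-1.57, 1.55], [0.28, 2.44], [-1.29, 4.43], [0.15, 1.84], [-2.92, 2.92]. Speed limits (rad/s): [2.57, 2.57, 3.14, 3.14, 3.14, 3.14, 3.14].

## Interface

Orientations are given as a rotation vector (axis times angle).
In Python, from cell import robot, grip, kin, viewer gives the robot as it stands. Calls block until the motion is done:
- robot.movep(position, orientation): joint-space move of the TCP to a pose.
- robot.servo_line(position, feed=150, rotation=None): straight line of the TCP; rotation=None keeps the orientation; feed is the mean speed in mm/s.
- robot.goto_joints(angles): joint-space move.
- grip(opening, newtons=None): opening from 0.0 (shut) to 1.0 (fully open); newtons is the grip in N (None keeps the last); returns when the fingers have stopped.
- robot.hold(seconds).
- kin.ik(position, orientation): joint angles nearest the present ones, or None.
- robot.observe(): the state.
- viewer.read_camera(name): name is "scene" or "top" or "wrist"; returns the picture (420x560x3 uint8, red, green, blue); there is no depth.
- viewer.camera_info(name): a dict with "camera_matrix" (3x3 intrinsics, pixels), "k1" (the pictures are not rectified: a ray, as slopes to the right and down, at radius r is drawn at 1 + k1 r^2 times it, then the intrinsics apply), "R" (3x3) and "t" (3): a world point X has camera coordinates R X + t. Camera axes: x right, y down, z forward; pixel columns grow to the right and rows downward; lengths in mm; the calibration is good to about 2 mm. A picture is of the moment at which its call begins: read the wrist's pose just before it. camera_info takes no time and is no camera call; for the wrist camera it gives the pose at the moment of the call.
A pose or a line that the arm cannot do raises robot.IKError and nothing moves.
- robot.job_done(): hands the job in; it is judged then, once.
Trained networks look in the newest picture that a camera, given by its name, has taken for a name from the list of things; names that differ only in an ending like _2 or _b are one class to them, and where a whole thing is asked for, a point or a joint stands for the part that bears it (a point fixed in the world has none). Each returns a list of dicts, best first, with "confidence" (0 to 1); they miss things now and then, are a little off and sometimes report something else, mostly with a low value. They report only what shows in the picture. A call takes as long as a camera call.
- viewer.silhouettes(name, camera): "mask" (420x560 bool, what is visible of it).
- viewer.pinpoint(name, camera): "at" ([x, y, z] in mm, in the coordinates of the camera as it stood for that picture, good to about 4 mm: a listed point, or the origin of a listed thing).
The state is a dict: "t": time; "joints": joint angles; "joint_velocities": joint speeds; "joint_torque": joint torques, N m; "tcp_pos": TCP position; "tcp_rot": TCP orientation; "contact_force": force on the tool from outside, world axes, zero at the start; "wrist_torque": the same for the moment, N m; "grip_width": opening from 0.0 (shut) to 1.0 (fully open); "grip_force": force on a finger pad.
Only numpy, scipy, OpenCV 4.12 (cv2) and the standard library are available. Lean on these libraries where they do the work, as an engineer would, in place of code of your own. Each camera call takes 0.05 s, during which the arm holds its last target. There are 200 camera calls.

## Working session

There is one attempt and no reset: what is moved stays moved. The work goes in short steps, each a Python script; the robot and the scene stay as the last script left them, time stands still between calls to the robot, and variables do not carry over. Pictures are saved under pics/ and viewed, at most 10 in all, crops included, and the job is handed in when it is done.

```bash
mkdir -p pics
cat > h.py <<'E'
import numpy as np, cv2
from cell import robot, grip, kin, viewer
from scipy.spatial.transform import Rotation as Ro
def world(name,cam):
    i=viewer.camera_info(cam); R=np.array(i["R"]);t=np.array(i["t"])
    return [(round(d["confidence"],2),np.round(R.T@(np.array(d["at"])-t),1)) for d in viewer.pinpoint(name,cam)[:2]]
def save(cam,f):
    im=viewer.read_camera(cam); cv2.imwrite("pics/"+f,im[:,:,::-1]); return im
E
python3 - <<'E'
from h import *
a=save("scene","s1.png");b=save("top","t1.png")
cv2.imwrite("pics/st.png",cv2.resize(np.hstack([a,b]),(800,300))[:,:,::-1])
for c in("scene","top"):
    for n in("viewer","lid_hinge","lid_edge","knob","knob_grip","knob_pointer","marker","spare_dishes","dropper"):
        print(c,n,world(n,c))
print(robot.observe())
E
```

```text
scene viewer [(0.83, array([539.8,  -3.3,   0.8]))]
scene lid_hinge []
scene lid_edge []
scene knob []
scene knob_grip []
scene knob_pointer []
scene marker [(0.78, array([ 474.6, -384.2,    3.2]))]
scene spare_dishes []
scene dropper []
top viewer [(0.66, array([ 5.396e+02, -1.020e+01,  5.000e-01]))]
top lid_hinge [(0.91, array([631.3,  34.4,  74.9])), (0.51, array([ 6.130e+02, -3.386e+02,  2.000e-01]))]
top lid_edge [(0.7, array([592.4,  50.6, 190.8]))]
top knob [(0.69, array([520.5, -74.6,  69.5]))]
top knob_grip [(0.65, array([518.7, -71.1, 100.8]))]
top knob_pointer [(0.72, array([6.400e+02, 3.789e+02, 4.000e-01]))]
top marker [(0.6, array([521.3, -73.3, 105.1])), (0.53, array([ 472.4, -381.1,   -1. ]))]
top spare_dishes [(0.92, array([639.6, 375.1,  -1.4]))]
top dropper [(0.69, array([ 615.4, -338. ,    0.7]))]
{'t': 1.0, 'joints': array([ 1.09600916,  0.46748109, -0.01156924,  1.6027009 ,  0.00597713,
        1.07145407, -0.05630532]), 'joint_velocities': array([0.00103567, 0.00017357, 0.00086225, 0.00045849, 0.00194396,
       0.00038151, 0.00090166]), 'joint_torque': array([ 7.06881747e-05, -5.20419753e+01, -1.26383506e-02, -2.44058079e+01,
       -5.66850579e-02,  1.13877113e-02,  1.89864380e-05]), 'tcp_pos': array([ 271.96593267, -590.35801489,  214.60424758]), 'tcp_rot': array([ 3.06870009e+00,  6.72816435e-01, -5.49961765e-05]), 'contact_force': array([-0.30137164,  0.83001343,  0.3551435 ]), 'wrist_torque': array([-0.02894712, -0.01810247,  0.004339  ]), 'grip_force': 0.0, 'grip_width': 1.00569629801411}
```

View pics/st.png

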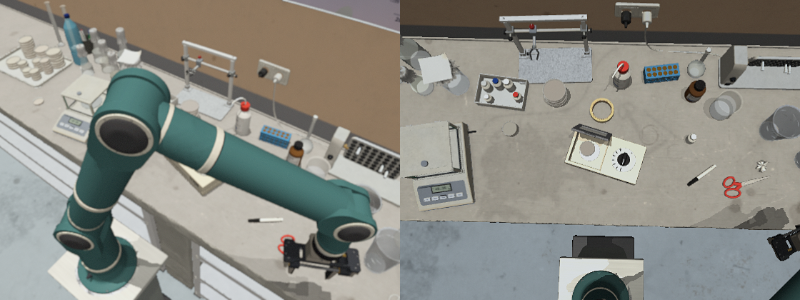

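Top view: the viewer is at about (607,158) in the joined picture, lid raised, dial and knob on the right. That fits a viewer pose of about (540,-7) with yaw near -16°. Next I go above it and take a close look.

```bash
cat >> h.py <<'E'
def rv(deg,flip=0):  # tool down, tool x at heading deg (+180 if flip)
    a=np.radians(deg+180*flip); return Ro.from_matrix(np.array([[np.cos(a),np.sin(a),0],[np.sin(a),-np.cos(a),0],[0,0,-1]]).T).as_rotvec()
E
python3 - <<'E'
from h import *
for f in (0,1):
  for d in (-16,-52,-88):
    q=kin.ik([520,-73,90],rv(d,f)); print(f,d,None if q is None else np.round(q,2))
o=robot.observe()
robot.servo_line([272,-590,380],feed=200)
fl=0 if kin.ik([520,-73,90],rv(-88,0)) is not None and abs(kin.ik([520,-73,90],rv(-88,0))[6])<2.8 else 1
robot.movep([500,-60,380],rv(-16,fl)); print(fl,robot.observe()['t'],robot.observe()['joints'].round(2))
save("wrist","w1.png")
for n in("viewer","lid_hinge","lid_edge","knob","knob_grip","knob_pointer"): print(n,world(n,"wrist"))
save("top","t2.png")
for n in("viewer","lid_hinge","lid_edge","knob"): print(n,world(n,"top"))
E
```

```text
0 -16 [ 0.19  0.44 -0.14  2.    0.09  0.71 -1.85]
0 -52 [ 0.09  0.43 -0.02  2.    0.01  0.71 -2.42]
0 -88 [-0.84  0.91  1.34  2.06 -1.03  1.11 -2.1 ]
1 -16 [ 0.58  0.52 -0.63  1.97  0.43  0.78  0.99]
1 -52 [ 0.57  0.52 -0.62  1.97  0.42  0.78  0.37]
1 -88 [ 0.49  0.49 -0.51  1.98  0.35  0.76 -0.19]
0 4.05 [ 0.45  0.12 -0.43  1.71  0.05  1.33 -1.84]
viewer [(0.64, array([537. ,  -7.3,   2.5]))]
lid_hinge []
lid_edge []
knob [(0.56, array([517.1, -71.6,  68.3]))]
knob_grip []
knob_pointer [(0.75, array([503.5, -65.9, 118. ]))]
viewer [(0.85, array([539.4,  -7.1,  -2. ])), (0.32, array([ 614.6, -335.1,    0. ]))]
lid_hinge [(0.83, array([629.2,  34.3,  72. ]))]
lid_edge [(0.64, array([592.5,  48.7, 192. ])), (0.61, array([630.8,  36.2,  74.3]))]
knob [(0.23, array([639. , 377.4,  -0.7]))]
```

View pics/w1.png

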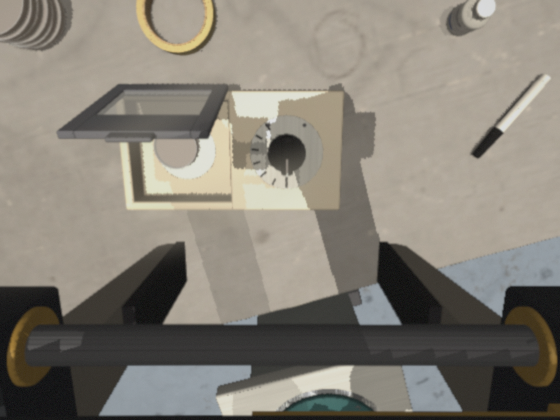

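The wrist view shows the viewer nearly aligned with the image. Deck corners are at about (343,92), (340,209) and (127,209), the dial centre is near (287,152), the pointer is toward the front, and the lid edge is at the upper left. I'll turn these into world points.

```bash
cat >> h.py <<'E'
def pix(cam,uv,z):
    i=viewer.camera_info(cam); K=np.array(i["camera_matrix"]);R=np.array(i["R"]);t=np.array(i["t"])
    d=(np.array(uv,float)-K[:2,2])/[K[0,0],K[1,1]]; s=d.copy()
    for _ in range(20): s=d/(1+i["k1"]*(s@s))
    c=-R.T@t; w=R.T@np.r_[s,1]; return c+w*(z-c[2])/w[2]
E
python3 - <<'E'
from h import *
im=cv2.imread("pics/w1.png"); cv2.imwrite("pics/w1c.png",cv2.resize(im[70:225,50:360],(775,388),interpolation=cv2.INTER_CUBIC))
for n,uv,z in [("BR",(343,92),70),("FR",(340,209),70),("FL",(127,209),70),("dial",(287,152),76)]: print(n,pix("wrist",uv,z).round(1))
print(-np.array(viewer.camera_info("wrist")["R"]).T@viewer.camera_info("wrist")["t"])
E
```

```text
BR [ 570.4 -158.7   70. ]
FR [ 429.3 -120.1   70. ]
FL [506.2 147.4  70. ]
dial [520.3 -73.8  76. ]
[564.88163134 -79.12920485 550.85021704]
```

View pics/w1c.png

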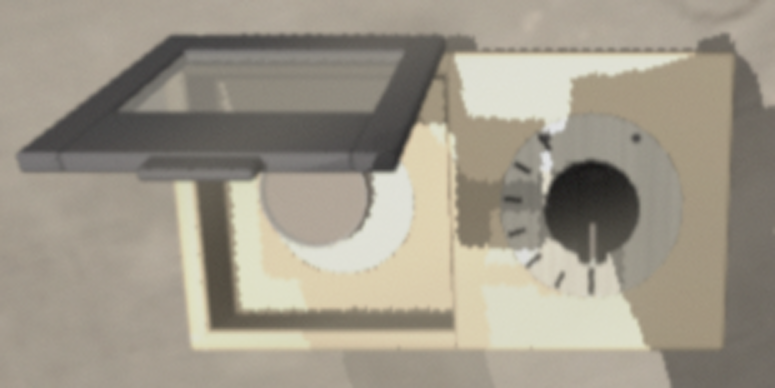

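```bash
cat >> h.py <<'E'
YAW=-15.9; a_=np.radians(YAW); C0=np.array([539.9,-7.,0])
def V(x,y,z): return C0+[x*np.cos(a_)-y*np.sin(a_), x*np.sin(a_)+y*np.cos(a_), z]
E
python3 - <<'E'
from h import *
r=rv(YAW,1)
grip(0.0,20)
robot.movep(V(125,66,330),r)
robot.servo_line(V(125,66,195),feed=200,rotation=r)
f0=robot.observe()['contact_force']
for th in [1.4,1.25,1.1,.95,.8,.65,.5,.35,.2,.1,.03]:
    s,c=np.sin(th),np.cos(th)
    robot.servo_line(V(75-128*c+8*s+10*s,66,71+128*s+8*c),feed=80,rotation=r)
    o=robot.observe(); print(th,(o['contact_force']-f0).round(1),o['tcp_pos'].round(0))
for z in (78,76.5,75,73.5,72):
    robot.servo_line(V(-53,66,z),feed=15,rotation=r); o=robot.observe(); f=(o['contact_force']-f0); print(z,f.round(1),o['tcp_pos'].round(1),round(o['t'],1))
    if f[2]>12: break
robot.hold(.3)
save("top","t3.png");print(world("lid_edge","top"))
E
```

```text
1.4 [-0.9  0.8 -0.4] [627.  37. 199.]
1.25 [ 0.3  1.5 -0.8] [608.  42. 195.]
1.1 [-0.   0.2 -0.5] [590.  47. 189.]
0.95 [ 0.6  0.8 -1.1] [573.  52. 180.]
0.8 [ 0.5  0.8 -0.9] [557.  57. 168.]
0.65 [-0.1  0.5 -0.5] [542.  61. 155.]
0.5 [-0.6  1.  -0.1] [530.  64. 139.]
0.35 [-0.6  1.2 -0.2] [520.  67. 122.]
0.2 [-0.1  1.6 -0.5] [512.  69. 104.]
0.1 [ 0.1  0.8 -0.7] [509.  70.  91.]
0.03 [ 0.1  0.1 -1. ] [507.  71.  82.]
78 [-1.6 -0.7 11.2] [507.5  71.1  79.3] 14.1
76.5 [-6.4 -4.2 23.5] [507.6  71.1  79.1] 14.3
[(0.97, array([505.7,  73.1,  77.8]))]
```

Tool stopped at z = 79, the lid's shut height, so the lid is closed. On to the knob.

Run:
```python
from h import *
r=rv(YAW,1)
robot.servo_line(V(-53,66,200),feed=200,rotation=r)
robot.servo_line(V(0,-70,200),feed=200,rotation=r); grip(0.6)
save("wrist","w2.png")
for n in("knob","knob_grip","knob_pointer","lid_edge"): print(n,world(n,"wrist"))
i=viewer.camera_info("wrist"); np.save("w2.npy",i,allow_pickle=True)
print(robot.observe()['t'],robot.observe()['tcp_pos'],V(0,-70,105),V(-22,-70,117))
K=np.array(i["camera_matrix"]);R=np.array(i["R"])
for p in [V(0,-70,117),V(-22,-70,117),V(22,-70,117)]:
    c=R@p+i["t"]; s=c[:2]/c[2]; s=s*(1+i["k1"]*s@s); print((s*[K[0,0],K[1,1]]+K[:2,2]).round(0))
```

```text
knob [(0.89, array([518.7, -71.6,  69.2]))]
knob_grip [(0.96, array([520.2, -74.8, 104.1]))]
knob_pointer [(0.6, array([501.1, -65.3, 117.1]))]
lid_edge [(0.84, array([505. ,  72.9,  81.5])), (0.28, array([521.4, -74.9,  66.2]))]
17.5333 [520.71680427 -74.32478605 199.98382662] [520.72285469 -74.32189167 105.        ] [499.56454588 -68.29478886 117.        ]
[283. 216.]
[283. 185.]
[283. 246.]
```

View pics/w2.png

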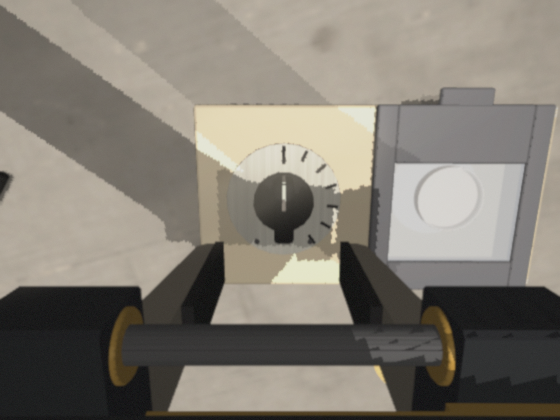

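The knob bar is vertical in the image at column 283, where I predicted it, and the lid lies shut at right. Now I grip and turn to the first stop.

Run:
```python
from h import *
P=V(0,-70,86); r=rv(YAW,1)
robot.servo_line(P,feed=80,rotation=r); f0=robot.observe()
grip(0.0,40); o=robot.observe(); print(o['t'],o['grip_width']*92,o['grip_force'],o['contact_force'],o['tcp_pos'])
for d in range(4,25,4):
    robot.servo_line(P,feed=40,rotation=rv(YAW-d,1)); o=robot.observe()
    R=Ro.from_rotvec(o['tcp_rot']).as_matrix()
    print(d,round(o['t'],2),'ang',round(YAW-np.degrees(np.arctan2(-R[1,0],-R[0,0])),1),'Tz',o['wrist_torque'].round(2),o['contact_force'].round(1),round(o['grip_force'],1),o['tcp_pos'].round(1))
save("wrist","w3.png")
for n in("knob_pointer","knob_grip"): print(n,world(n,"wrist"))
```

```text
19.8083 13.599812466596724 39.999080300331116 [ 2.13495951  5.16632224 -2.54297279] [521.05434179 -73.13311274  86.05191633]
4 20.06 ang 3.9 Tz [ 1.09 -0.66  0.08] [ 2.9  4.4 -3. ] 40.0 [521.  -73.2  86.1]
8 20.31 ang 7.8 Tz [ 1.13 -0.68  0.15] [ 2.6  4.8 -3.8] 40.0 [521.  -73.3  86.1]
12 20.56 ang 11.8 Tz [ 1.2  -0.64 -0.03] [ 2.5  5.1 -3.2] 40.0 [521.  -73.4  86.1]
16 20.81 ang 15.8 Tz [ 1.23 -0.69 -0.2 ] [ 1.8  5.6 -3.2] 40.0 [520.9 -73.4  86.1]
20 21.06 ang 19.8 Tz [ 1.22 -0.62 -0.17] [ 1.9  5.3 -2.7] 40.0 [520.9 -73.5  86.1]
24 21.31 ang 23.8 Tz [ 1.25 -0.69 -0.02] [ 2.8  6.2 -1.5] 40.0 [520.9 -73.5  86.1]
knob_pointer [(0.55, array([507.6, -60.6, 116.8]))]
knob_grip [(0.67, array([518.3, -75.8, 107.5]))]
```

The torque went up, crossed zero at about 12° and came back to nil at 24°: one click. I'll continue to the third stop, stopping there.

Run:
```python
from h import *
P=V(0,-70,86)
for d in range(28,73,4):
    robot.servo_line(P,feed=40,rotation=rv(YAW-d,1)); o=robot.observe()
    R=Ro.from_rotvec(o['tcp_rot']).as_matrix()
    print(d,round(o['t'],2),'ang',round(YAW-np.degrees(np.arctan2(-R[1,0],-R[0,0])),1),'Tz',o['wrist_torque'][2].round(2),o['contact_force'].round(1),round(o['grip_force'],1))
robot.hold(.5);o=robot.observe();print(o['wrist_torque'],o['joints'].round(2),o['grip_force'])
save("wrist","w4.png")
for n in("knob_pointer","lid_edge"): print(n,world(n,"wrist"))
save("top","t4.png")
for n in("knob_pointer","lid_edge"): print(n,world(n,"top"))
a=np.radians(72);print(V(-22*np.cos(a),-70+22*np.sin(a),117))
```

```text
28 21.71 ang 27.7 Tz 0.11 [ 2.   4.7 -2.8] 40.0
32 21.96 ang 31.7 Tz 0.15 [ 1.9  5.2 -2.4] 40.0
36 22.21 ang 35.7 Tz -0.02 [ 0.7  5.1 -2.5] 40.0
40 22.46 ang 39.8 Tz -0.24 [ 2.5  5.9 -1.8] 40.0
44 22.71 ang 43.8 Tz -0.25 [ 0.7  5.1 -2.2] 40.0
48 22.96 ang 47.7 Tz -0.07 [ 0.3  5.9 -0.5] 40.0
52 23.21 ang 51.7 Tz 0.11 [ 0.1  4.7 -1.6] 40.0
56 23.46 ang 55.6 Tz 0.18 [ 0.2  5.1 -0.5] 40.0
60 23.71 ang 59.7 Tz 0.02 [-0.7  6.6 -0.6] 40.0
64 23.96 ang 63.7 Tz -0.14 [-0.4  4.2  1.1] 40.0
68 24.21 ang 67.7 Tz -0.19 [-1.1  5.9 -0.2] 40.0
72 24.46 ang 71.7 Tz -0.06 [-0.8  5.7  1.6] 40.0
[ 1.32123517  0.1946078  -0.06852502] [ 0.86  0.72 -1.04  1.96  0.78  0.94 -0.54] 39.99883711338043
knob_pointer [(0.72, array([522.6, -51.6, 119.4]))]
lid_edge []
knob_pointer []
lid_edge [(0.7, array([504.3,  73.1,  79.9]))]
[519.9166931  -52.33666701 117.        ]
```

View pics/w4.png

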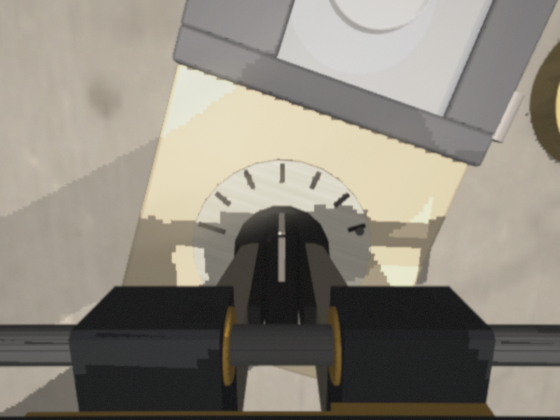

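The pointer (column 282) lines up with the tick at (282,172). That is the fourth of the seven ticks, so the third after home. Three torque cycles were felt, the torque is now near nil, and the grip is 40 N.

```bash
python3 -c "
from h import *
print(robot.job_done())"
```

```text
the job is handed in; nothing more can be done
None
```

The lid is shut, and the knob is at the third stop (about 72° clockwise from home) and still gripped at 40 N; the job is handed in, but no verdict came back.

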